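Switch the knob feeder over to the other chute

TASK

The knob feeder on the bench is set to feed the chute and bin on one side: rock its seesaw gate over the pivot so that it lies fully the other way (a fingertip press on the raised end does it), then push the shutter tab of the magazine all the way in, away from the robot, so that the three waiting knobs run down that other chute into its bin. Let the knobs run by themselves: do not touch, pick up or carry them, and none may go down the first side. Leave the spare knob, the screwdriver, the jar and the carton where they are, and finish clear of everything.

Things in the scene. Friction and masses are not known exactly. Their poses are not given: they have to be found in the camera images.
- feeder: Fixed bench feeder of bare metal. Origin on the bench under the gate's pivot; x points away from the robot's side, y along the gate and chutes (left seen from the robot), z up. Gate axle along x, 82 mm up. Over it stands a magazine 32 x 33 mm, z 174 to 254 mm, with two 20 mm posts at x=56, y=+-37, to z=250. Chutes run out to y=+-236, bins at y=+-274.
- gate (a joint): Seesaw gate angle, rad, -0.22 to 0.22, hard stops at both ends. Positive: left (+y) end raised, so it feeds the RIGHT chute; negative: right end raised, feeds the LEFT chute. The gate is an open steel channel 250 mm long that falls by its own weight to whichever side of 0 it is on (under 0.5 N at a tab moves it). It starts lying to one side, which one varies.
- gate_tab_left (a point): Centre of the top face of the gate's left thumb tab, a flat plate 48 (x) x 44 (y) x 3 mm folded out to the robot's side near the +y end. In feeder axes it lies at x=-40 mm, and swings on the gate from y=87, z=153 mm (raised) to y=108, z=109 mm (fully down). Nothing stands below it.
- gate_tab_right (a point): Centre of the top face of the gate's right thumb tab, the mirror image at the -y end: x=-40 mm, from y=-87, z=153 mm (raised) to y=-108, z=109 mm (fully down) in feeder axes. Flat plate 48 (x) x 44 (y) x 3 mm.
- shutter (a joint): Opening of the magazine's slide shutter, m: 0 (to 0.004 at the start) closed, 0.040 fully open at its hard stop. It grows as the tab is pushed along the feeder's +x; about 1.5 to 2 N of friction, stays where left. The knobs drop once it is nearly fully open.
- shutter_tab (a point): On the robot-side face of the shutter's upright push tab: 36 mm wide (y), 3 mm thick (x), its face from z=173 to 202 mm; this point is 190 mm up, mid-width. In feeder axes at x=-102 mm when closed, -62 mm when open, y=0. A flat 3 mm plate, underside at z=170 mm, runs from the tab's foot into guide rails that begin at x=-46 mm; the magazine's face is at x=-16 mm.
- bin_left (a point): Centre of the inner floor of the left grey bin, fixed at the end of the left chute, at feeder y=+274 mm, z=4 mm. Inside 78 (x) x 94 (y) mm, walls to z=80 mm, 42 mm under the chute. Axes as the feeder's.
- bin_right (a point): Centre of the inner floor of the right grey bin, the same, at feeder y=-274 mm.
- knob1: Lowest of the three plain aluminium knobs in the magazine, a cylinder 25 mm in diameter and 22 mm long, 25 g, lying on its side (axis along the feeder's x) so that it rolls. Origin at its centre. Not to be touched by the robot.
- knob2: Middle of the three plain aluminium knobs in the magazine, a cylinder 25 mm in diameter and 22 mm long, 25 g, lying on its side (axis along the feeder's x) so that it rolls. Origin at its centre. Not to be touched by the robot.
- knob3: Topmost of the three plain aluminium knobs in the magazine, a cylinder 25 mm in diameter and 22 mm long, 25 g, lying on its side (axis along the feeder's x) so that it rolls. Origin at its centre. Not to be touched by the robot.
- spare_knob: Loose knob of the same kind standing on end on the bench to the robot's side of the left chute, 25 mm across, 22 mm high. Origin at the centre of its underside. To be left alone.
- screwdriver: Loose screwdriver with black handle, 170 mm long, lying on the bench on the robot's side of the right chute, roughly parallel to it. Origin under its middle. To be left alone.
- jar: Loose jar with a black cap, 56 mm across, 70 mm high, on the bench beyond the left chute. Origin at the centre of its underside. To be left alone.
- carton: Loose closed cardboard carton 70 x 100 mm, 45 mm high, on the bench beyond the right chute. Origin at the centre of its underside. To be left alone.

How it is judged (in metres and radians):
On the way:
1. the gate has been rocked fully over to the side opposite its start (distance of gate_tab_left from where it was at the start of the episode above 0.025 m and (value of joint gate above 0.19 rad or value of joint gate below -0.19 rad)), for 0.3 s.
At the end, for the whole second after the job is handed in: The gate lies fully over (0.19 rad or more) to the side opposite its start, the shutter is open by at least 34 mm, and all three knobs lie at rest (under 0.05 m/s) inside the bin of the chute that the gate now feeds (all of step 1 and value of joint shutter above 0.034 m and ((value of joint gate above 0.19 rad and x of knob1 in the frame of bin_right between -0.04 and 0.04 m and y of knob1 in the frame of bin_right between -0.05 and 0.05 m and z of knob1 in the frame of bin_right between 0 and 0.07 m and x of knob2 in the frame of bin_right between -0.04 and 0.04 m and y of knob2 in the frame of bin_right between -0.05 and 0.05 m and z of knob2 in the frame of bin_right between 0 and 0.07 m and x of knob3 in the frame of bin_right between -0.04 and 0.04 m and y of knob3 in the frame of bin_right between -0.05 and 0.05 m and z of knob3 in the frame of bin_right between 0 and 0.07 m) or (value of joint gate below -0.19 rad and x of knob1 in the frame of bin_left between -0.04 and 0.04 m and y of knob1 in the frame of bin_left between -0.05 and 0.05 m and z of knob1 in the frame of bin_left between 0 and 0.07 m and x of knob2 in the frame of bin_left between -0.04 and 0.04 m and y of knob2 in the frame of bin_left between -0.05 and 0.05 m and z of knob2 in the frame of bin_left between 0 and 0.07 m and x of knob3 in the frame of bin_left between -0.04 and 0.04 m and y of knob3 in the frame of bin_left between -0.05 and 0.05 m and z of knob3 in the frame of bin_left between 0 and 0.07 m)) and linear speed of each of knob1, knob2, knob3 below 0.05 m/s); the robot touches nothing.
It fails at once if a knob is touched by the fingers or the arm (so none can be lifted or carried) (contact force between any of the fingers, the arm and knob1 above 0.2 N or contact force between any of the fingers, the arm and knob2 above 0.2 N or contact force between any of the fingers, the arm and knob3 above 0.2 N).
It fails at once if a knob is raised above the magazine (height (world z) of any of knob1, knob2, knob3 above 0.27 m).
It fails at once if the spare knob, the screwdriver, the jar or the carton is moved by more than 30 mm (distance of any of spare_knob, screwdriver, jar, carton from where it was at the start of the episode above 0.03 m).
It also fails if it takes over 40 s, if anything falls off the work surface, if the arm or the gripper's body presses on something with over 40 N, if the wrist force passes 120 N, or if a joint passes its speed limit or range.

ROBOT

A 6-joint arm with a two-finger parallel gripper is mounted at the origin on the work surface. World frame = base frame: x ahead of the robot, y to its left, z up, the work surface at z = 0. Lengths are in mm, angles in degrees, forces in N, time in s.
With the tool pointing down it reaches from about 350 to 975 mm from the base axis. Payload 4.9 kg.
Tool frame: the origin (TCP) lies on the centre line of the jaws, within the pads' length; the fingertips stand 14 mm ahead of it and the grasp point (between the pads) lies 5 mm behind it (bot.tip_extent is the distance from the TCP to the fingertips, in mm); z points along the fingers, x is the direction in which the jaws open and shut, and the axes are right-handed (so a half turn about z gives the same grasp; the last joint's range is limited). The gripper opens to 85 mm and grips with 20 to 120 N. Pads are 22 mm wide; open, the fingers measure 114 mm over their backs; the gripper's body (76 mm by 85 mm) begins 54 mm behind the grasp point. The pads swing forward as they close: fully open they stand 13 mm farther back than shut.
Start: joints at [68.526, 3.019, 92.412, -0, 84.569, -6.818], TCP at [158.128, 604.646, 245.304] pointing down, gripper open.
Joint ranges: [-172.51, 172.51], [-57.92, 126.97], [3.15, 148.05], [-58.71, 238.71], [5.1, 150.11], [-179.66, 179.66]. Speed limits (degrees/s): [147.25, 147.25, 180, 180, 180, 180].

INTERFACE

Orientations are given as a 3x3 rotation matrix whose columns are the frame's x, y, z axes.
In Python, from bench import bot, cams, sign_off, cut_out gives the robot as it stands. The module is installed in compiled form; this text tells all that it offers.
- The arm moves only by the tool arm_command, never from a script. Its argument "increments" is a list of rows, each a list of 3 entries, a list of its own where there are three numbers: the shift along the tool's x, y, z scaled (see below), then the turn about the tool's z scaled (see below), then the gripper's target within -1 to 1 (shut at 1, half-way at 0, fully open at -1). In form: [[[dx, dy, dz], spin, hand], ...]. A call has 1 to 20 rows; each row is the pose to reach, as a shift and turn from the pose measured when the call began, along the tool's axes at that moment, turning the shorter way round; what a row does not reach only later rows make up. The controller multiplies each number of a shift by 100 mm and each number of a turn by 360 degrees. A row lasts 1/10 s, in which the tool goes at most 50 mm and 8.59 degrees, less where a joint would pass 70% of its speed; a pose out of reach is approached as far as the arm can. A call with a number of a shift or a turn outside -1 to 1 is refused whole. A call with a gripper value outside its range is refused whole. The fingers move at their own pace and stop on an object; "squeeze" is the grip in N (left out, the last holds). Time passes only in rows, so rows that repeat a pose let the fingers close. It gives the time, the measured TCP pose, the force and the opening at its end, in the units of the state.
- bot.sense(): the state, without advancing time (a new reading comes with each control period).
- cams.camera(name): name is "scene" or "top" or "wrist"; returns the picture (384x512x3 uint8, blue, green, red); there is no depth.
- cams.camera_info(name): a dict with "fovy" (degrees; the focal length in pixels is half the picture's height over the tangent of half this angle, whatever the lens; pixels are square), "cx", "cy" (the principal point, pixels), "k1" (the pictures are not rectified: a ray, as slopes to the right and down, at radius r is drawn at 1 + k1 r^2 times it, then the intrinsics apply), "extrinsics" (4x4, takes a point from camera to world coordinates); the wrist camera has in their place "hand_eye" (4x4, takes a point from camera to tool coordinates, whose origin is the TCP and whose axes are the tool frame's). Camera axes: x right, y up, looking along -z (the intrinsics and any distortion apply to the point x, -y, -z); pixel columns grow to the right and rows downward; lengths in mm; the calibration is good to about 2 mm. A picture is of the moment at which its call begins: read the wrist's pose just before it. camera_info takes no time and is no camera call.
- sign_off(): hands the job in, once; it reports no verdict.
Trained networks look in the newest picture that a camera, given by its name, has taken for a name from the list of things; names that differ only in an ending like _2 or _b are one class to them, and where a whole thing is asked for, a point or a joint stands for the part that bears it (a point fixed in the world has none). Each returns a list of dicts, best first, with "confidence" (0 to 1); they miss things now and then, are a little off and sometimes report something else, mostly with a low value. They report only what shows in the picture. A call takes as long as a camera call.
- cut_out(query, camera): "region" (384x512 bool, what is visible of it) and "rect" ([left, top, right, bottom] in pixels, round what is visible of it).
The state is a dict: "clock": time; "joint_pos": joint angles; "dq": joint speeds; "joint_torque": joint torques, N m; "eef_pos": TCP position; "tool_rot": TCP orientation; "contact_force": force on the tool from outside, world axes, zero at the start; "wrist_torque": the same for the moment, N m; "finger_gap": finger opening in mm.
Only numpy, scipy, OpenCV 4.12 (cv2) and the standard library are available. Lean on these libraries where they do the work, as an engineer would, in place of code of your own. Each camera call takes 0.05 s, during which the arm holds its last target.

## Working session

There is one attempt and no reset: what is moved stays moved. The work goes in short steps, Python scripts to look and compute and a tool call to move; the robot and the scene stay as the last step left them, time stands still between calls to the robot, and variables do not carry over. Pictures are saved under pics/ and viewed, and the job is handed in when it is done.

Besides the shell and the picture viewer there is one more tool, called as a command line: name --argument value ..., lists and objects as JSON in quotes. arm_command: Moves the arm, as the interface text tells. Its arguments: {"type":"object","properties":{"increments":{"type":"array","items":{"type":"array"}},"squeeze":{"type":"number"}},"required":["increments"]}

```bash
mkdir -p pics; python3 - <<'E'
from bench import bot,cams,cut_out
import cv2,numpy as np
s=bot.sense();print(s)
for n in("scene","top"):
    im=cams.camera(n);cv2.imwrite(f"pics/{n}0.png",im);i=cams.camera_info(n);print(n,i)
    for q in("feeder","gate","gate_tab_left","gate_tab_right","shutter","bin_left","bin_right","jar","carton","screwdriver","spare_knob"):
        r=cut_out(q,n);print(q,[(round(d['confidence'],2),np.round(d['rect'])) for d in r[:2]])
E
```

```text
{'clock': 0.0, 'joint_pos': array([ 6.85254209e+01,  3.05866475e+00,  9.24923394e+01,  1.68808194e-03,
        8.45702655e+01, -6.81823191e+00]), 'dq': array([ 0.06429503,  0.04482578, -0.09791705,  0.00145956, -0.0891181 ,
        0.10471997]), 'joint_torque': array([-1.01253336e-03, -3.93684840e+01, -3.70175064e+01, -1.62149977e-04,
        6.94793242e-03,  7.90048603e-06]), 'eef_pos': array([157.90852022, 604.10087023, 244.04521386]), 'tool_rot': array([[ 2.53022809e-01,  9.67459981e-01, -8.02140052e-04],
       [ 9.67458038e-01, -2.53023925e-01, -1.95888534e-03],
       [-2.09810380e-03, -2.80394169e-04, -9.99997760e-01]]), 'contact_force': array([ 0.13143876, -0.36412735, -0.41282664]), 'wrist_torque': array([-0.05719701,  0.03451393,  0.06992534]), 'finger_gap': 85.42992119501311}
scene {'fovy': 50.112028726622775, 'cx': 258.00620280452074, 'cy': 190.84605321240485, 'k1': -0.13935695651754634, 'extrinsics': array([[-5.10936242e-01, -5.14035208e-01,  6.88993440e-01,
         1.22277698e+03],
       [ 8.59606076e-01, -3.09853882e-01,  4.06285571e-01,
         4.15813382e+02],
   
[... 1066 characters left out ...]
01],
       [ 1.47945201e-03,  1.43158628e-01,  9.89698650e-01,
         9.32803051e+02],
       [ 0.00000000e+00,  0.00000000e+00,  0.00000000e+00,
         1.00000000e+00]])}
feeder [(0.79, array([151., 141., 403., 256.]))]
gate [(0.71, array([224., 173., 328., 241.]))]
gate_tab_left []
gate_tab_right [(0.68, array([225., 174., 333., 240.]))]
shutter [(0.64, array([255., 180., 289., 240.]))]
bin_left [(0.97, array([148., 144., 408., 258.]))]
bin_right [(0.79, array([149., 142., 408., 259.]))]
jar [(0.95, array([218., 131., 238., 154.]))]
carton [(0.86, array([341., 153., 389., 192.]))]
screwdriver [(0.8, array([305., 257., 366., 288.]))]
spare_knob [(0.44, array([195., 230., 205., 240.]))]
```

```bash
python3 - <<'E'
import cv2
a=cv2.imread("pics/top0.png");cv2.imwrite("pics/top0c.png",cv2.resize(a[120:300,140:420],None,fx=2.85,fy=2.85,interpolation=cv2.INTER_CUBIC))
a=cv2.imread("pics/scene0.png");cv2.imwrite("pics/scene0c.png",cv2.resize(a[140:330,130:390],None,fx=3,fy=3,interpolation=cv2.INTER_CUBIC))
E
```

```text
(no output)
```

View pics/top0c.png

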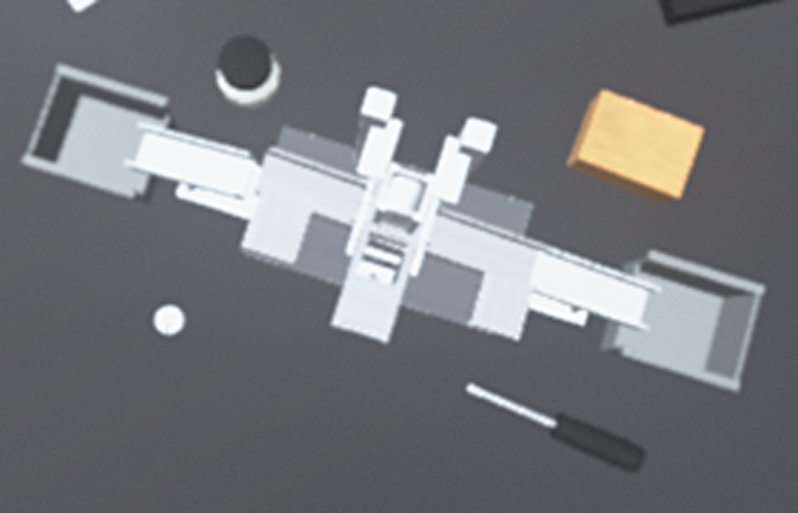

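View pics/scene0c.png

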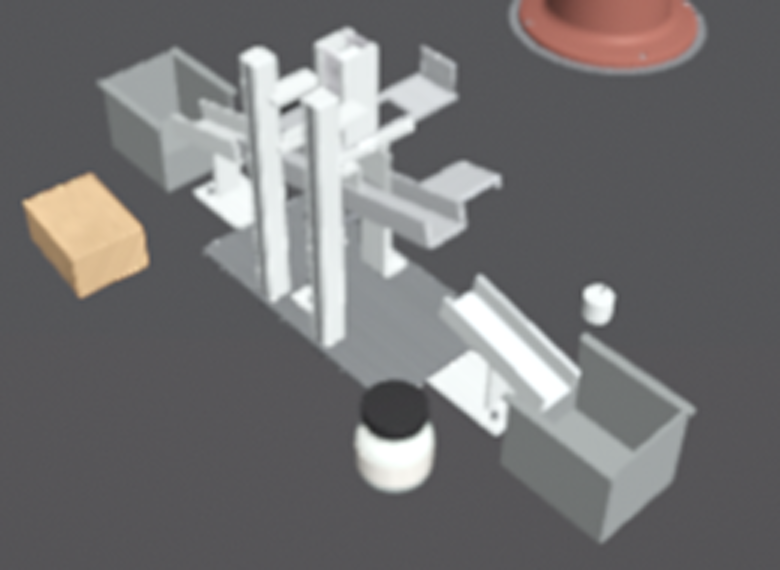

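```bash
cat > h.py <<'E'
import numpy as np,cv2
from bench import bot,cams,cut_out
def proj(P,info,T=None):
    P=np.atleast_2d(P).astype(float)
    T=info.get("extrinsics") if T is None else T
    Ti=np.linalg.inv(T);c=P@Ti[:3,:3].T+Ti[:3,3]
    f=192/np.tan(np.radians(info["fovy"])/2)
    u=c[:,0]/-c[:,2];v=-c[:,1]/-c[:,2];r2=u*u+v*v;k=1+info["k1"]*r2
    return np.c_[info["cx"]+f*u*k,info["cy"]+f*v*k]
def F(p,yaw):
    c,s=np.cos(yaw),np.sin(yaw);return lambda P:np.atleast_2d(P)@np.array([[c,s,0],[-s,c,0],[0,0,1]])+np.array([p[0],p[1],0])
E
python3 - <<'E'
from h import *
from scipy.optimize import least_squares
ti,si=cams.camera_info("top"),cams.camera_info("scene")
tp=lambda a:np.array(a)/2.85+[140,120]
sp=lambda a:np.array(a)/3+[130,140]
top=tp([(378,100),(480,132),(60,68),(24,160),(763,288),(740,388)])
sc=sp([(258,54),(320,97),(690,410),(602,540)])
def res(q,out=0):
    f=F(q[:2],q[2]);t=q[3]
    a=[(56,37,250),(56,-37,250),(39+t,321+t,80),(-39-t,321+t,80),(39+t,-321-t,80),(-39-t,-321-t,80)]
    b=[(56,-37,250),(56,37,250),(-39-t,321+t,80),(39+t,321+t,80)]
    r=np.r_[proj(f(a),ti)-top,proj(f(b),si)-sc]
    return r if out else r.ravel()
q=least_squares(res,[450,0,0,2],loss='soft_l1').x;print(q,np.degrees(q[2]));print(res(q,1).round(1))
f=F(q[:2],q[2])
np.save("pose.npy",q)
for nm,i,cr,s in(("top",ti,(140,120),2.85),("scene",si,(130,140),3)):
    im=cv2.imread(f"pics/{nm}0c.png")
    D=lambda P,c:[cv2.circle(im,tuple(int(z) for z in ((p-cr)*s)),3,c,-1) for p in proj(f(P),i)]
    D([(-40,87,153),(-40,-108,109)],(0,0,255)); D([(-40,108,109),(-40,-87,153)],(255,0,0)); D([(-102,0,190),(-102,18,202),(-102,-18,202)],(0,160,0))
    D([(0,274,4),(0,-274,4)],(255,0,255))
    cv2.imwrite(f"pics/{nm}0d.png",im)
print(f([(-40,87,153),(-40,-87,153),(-102,0,190),(0,274,0),(0,-274,0)]))
E
```

```text
[ 5.52692419e+02 -1.87466170e+01 -2.98721858e-01  5.60844468e+00] -17.11550170943345
[[  0.3   0.9]
 [ -0.4   0.6]
 [ -1.5  -0.9]
 [ -1.1  -0.3]
 [  0.6   0.2]
 [ -0.3   0. ]
 [ -2.    0.8]
 [ -1.9   0.2]
 [ -0.9   0.4]
 [  1.9 -20.4]]
[[ 540.06788681   76.17240744  153.        ]
 [ 488.85987649  -90.12172859  153.        ]
 [ 455.20964927   11.27187184  190.        ]
 [ 633.33031998  243.11886161    0.        ]
 [ 472.05451737 -280.61209555    0.        ]]
```

View pics/top0d.png

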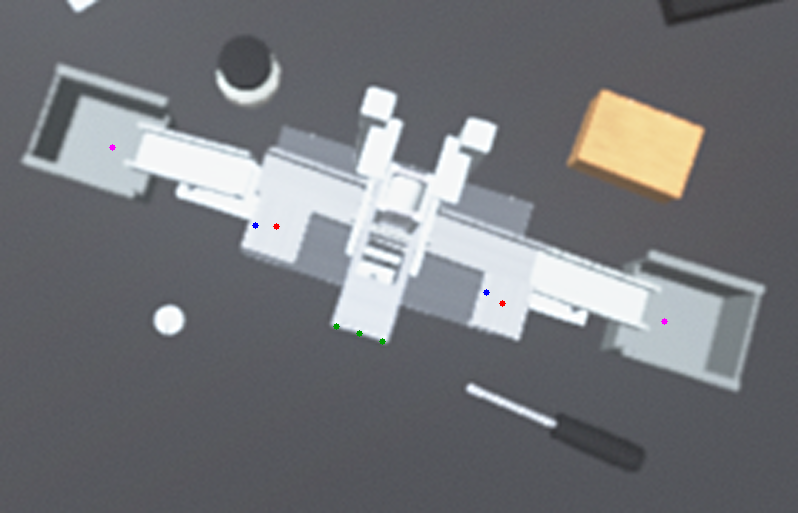

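View pics/scene0d.png

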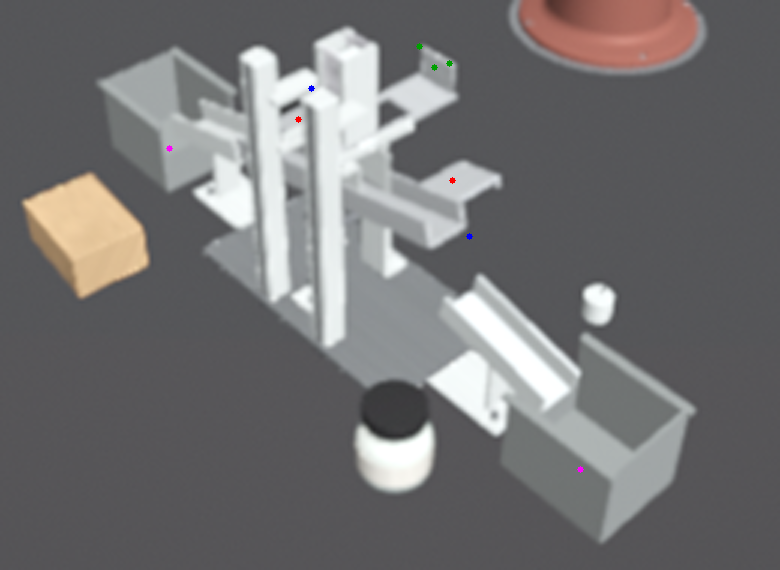

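```bash
cat >> h.py <<'E'
q=np.array([0,0,0])
try:q=np.load("pose.npy")
except Exception:pass
f=F(q[:2],q[2])
def go(P,s=None):
    s=s or bot.sense();R=s["tool_rot"];t=f(P)[0]
    d=R.T@(t-s["eef_pos"])/100
    x=R[:,1];a=np.arctan2(x[1],x[0])  # tool y vs feeder x
    print("target",t.round(1),"inc",d.round(3),"spin",round(-(q[2]-a)/2/np.pi,4))
def infeeder(p):
    c,s=np.cos(q[2]),np.sin(q[2]);d=np.array(p)-[q[0],q[1],0];return np.array([c*d[0]+s*d[1],-s*d[0]+c*d[1],d[2]]).round(1)
E
python3 - <<'E'
from h import *
from scipy.optimize import least_squares
ti,si=cams.camera_info("top"),cams.camera_info("scene")
tp=lambda a:np.array(a)/2.85+[140,120]
sp=lambda a:np.array(a)/3+[130,140]
top=tp([(378,100),(480,132),(60,68),(24,160),(763,288),(740,388)])
sc=sp([(258,54),(320,97),(690,410),(602,480)])
def res(q):
    g=F(q[:2],q[2]);t=q[3]
    a=[(56,37,250),(56,-37,250),(39+t,321+t,80),(-39-t,321+t,80),(39+t,-321-t,80),(-39-t,-321-t,80)]
    b=[(56,-37,250),(56,37,250),(-39-t,321+t,80),(39+t,321+t,80)]
    return np.r_[proj(g(a),ti)-top,proj(g(b),si)-sc].ravel()
r=least_squares(res,[450,0,0,2],loss='soft_l1');print(r.x,r.fun.round(1));np.save("pose.npy",r.x)
E
python3 - <<'E'
from h import *
print(bot.tip_extent)
go((-42,100,bot.tip_extent+195))
E
```

```text
[ 5.52484723e+02 -1.88470167e+01 -2.98146257e-01  5.32764126e+00] [ 0.3  1.  -0.4  0.7 -1.5 -0.6 -0.9 -0.3  0.5  0.3 -0.3 -0.1 -1.9  0.8
 -1.9  0.1 -1.   0.2  2.  -0.7]
14.0
target [541.7  89.1 209. ] inc [-4.017  5.015  0.363] spin 0.0067
```

arm_command --increments '[[[-0.27,0.33,0],0.0067,1],[[-0.53,0.67,0],0.0067,1],[[-0.8,1.0,0],0.0067,1],[[-0.8,1.0,0],0.0067,1]]' --squeeze 20

```text
clock: 1.6
eef_pos: [236.9, 499.2, 245.3]
tool_rot: [[0.298, 0.955, 0.001], [0.955, -0.298, -0.001], [-0.001, 0.001, -1.0]]
contact_force: [-0.6, 0.5, 0.1]
finger_gap: 28.2
```

arm_command --increments '[[[-0.27,0.33,0],0,1],[[-0.53,0.67,0],0,1],[[-0.8,1.0,0],0,1],[[-0.8,1.0,0],0,1]]'

```text
clock: 2.0
eef_pos: [310.5, 390.6, 245.7]
tool_rot: [[0.302, 0.953, 0.002], [0.953, -0.302, -0.001], [-0.001, 0.002, -1.0]]
contact_force: [0.4, 0.4, -0.5]
finger_gap: -0.0
```

arm_command --increments '[[[-0.27,0.33,0],0,1],[[-0.53,0.67,0],0,1],[[-0.8,1.0,0],0,1],[[-0.8,1.0,0],0,1]]'

```text
clock: 2.4
eef_pos: [383.5, 282.0, 246.3]
tool_rot: [[0.307, 0.952, 0.003], [0.952, -0.307, -0.002], [-0.001, 0.004, -1.0]]
contact_force: [0.7, 0.7, 0.2]
finger_gap: -0.1
```

arm_command --increments '[[[-0.27,0.33,0],0,1],[[-0.53,0.67,0],0,1],[[-0.8,1.0,0],0,1],[[-0.8,1.0,0],0,1]]'

```text
clock: 2.8
eef_pos: [455.8, 173.4, 246.9]
tool_rot: [[0.311, 0.95, 0.004], [0.95, -0.311, -0.002], [-0.001, 0.004, -1.0]]
contact_force: [-0.2, 0.3, -0.5]
finger_gap: 0.1
```

```bash
python3 - <<'E'
from h import *
s=bot.sense();print(s["clock"],s["eef_pos"],s["contact_force"],s["finger_gap"],s["joint_pos"].round(1))
go((-42,100,209))
E
```

```text
2.8 [455.78624155 173.42982452 246.9200625 ] [-0.24212756  0.31654387 -0.46365223] 0.07457942804469313 [ 12.2 -16.5 110.2  -0.2  86.2 -59.7]
target [541.7  89.1 209. ] inc [-0.534  1.077  0.384] spin -0.0029
```

arm_command --increments '[[[-0.2,0.35,0],-0.003,1],[[-0.4,0.7,0],-0.003,1],[[-0.53,1.0,0],-0.003,1],[[-0.53,1.0,0.2],-0.003,1],[[-0.53,1.0,0.38],-0.003,1],[[-0.53,1.0,0.38],-0.003,1]]'

```text
clock: 3.4
eef_pos: [532.7, 93.7, 206.1]
tool_rot: [[0.292, 0.956, -0.002], [0.956, -0.292, -0.001], [-0.002, -0.002, -1.0]]
contact_force: [-0.7, -0.4, -0.5]
finger_gap: -0.1
```

```bash
python3 - <<'E'
from h import *
s=bot.sense();print(s["clock"],infeeder(s["eef_pos"]),s["contact_force"])
go((-42,100,131))
im=cams.camera("top");cv2.imwrite("pics/top1c.png",cv2.resize(im[120:300,140:420],None,fx=2.85,fy=2.85))
im=cams.camera("wrist");cv2.imwrite("pics/wrist1.png",im)
E
```

```text
3.4 [-52.  101.7 206.1] [-0.74762065 -0.44314635 -0.46114452]
target [541.7  89.1 131. ] inc [-0.016  0.101  0.751] spin 0.0003
```

View pics/top1c.png

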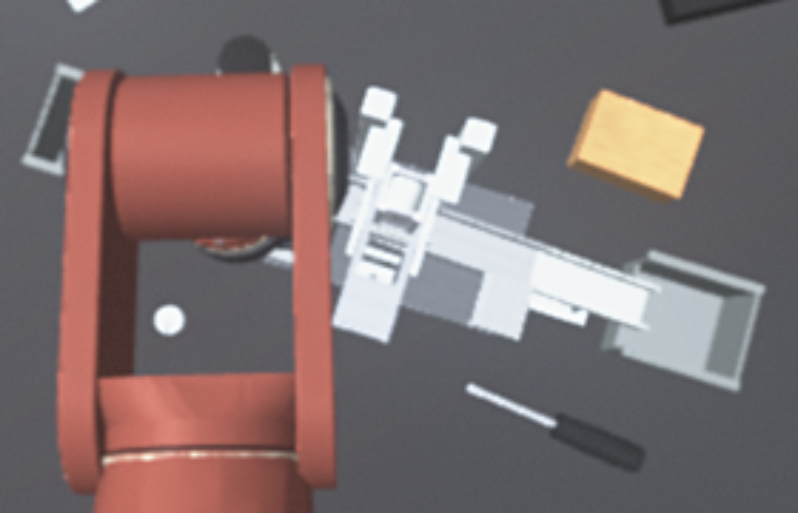

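View pics/wrist1.png

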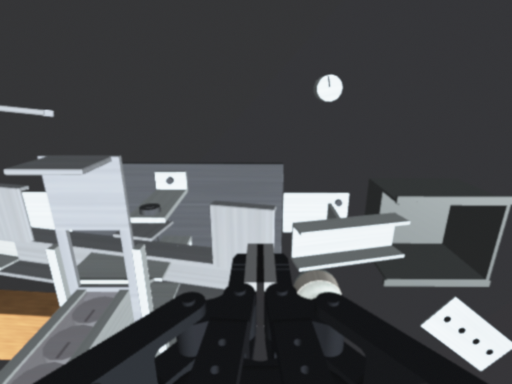

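```bash
python3 - <<'E'
from h import *
s=bot.sense();i=cams.camera_info("wrist");T=np.eye(4);T[:3,:3]=s["tool_rot"];T[:3,3]=s["eef_pos"];T=T@i["hand_eye"]
im=cv2.imread("pics/wrist1.png")
c,n=np.cos(.22),np.sin(.22)
P=[(-40+a,87+b*c,153+b*n) for a,b in((-24,-22),(-24,22),(24,22),(24,-22))]
L=[(-40+a,-108+b*c,109+b*n) for a,b in((-24,-22),(-24,22),(24,22),(24,-22))]
S=[(-102,-18,202),(-102,18,202),(-102,18,173),(-102,-18,173)]
for Q,col in((P,(0,0,255)),(L,(0,255,0)),(S,(255,0,255))):
    cv2.polylines(im,[proj(f(Q),i,T).round().astype(int)],True,col,1)
cv2.imwrite("pics/wrist1d.png",im)
E
```

```text
(no output)
```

View pics/wrist1d.png

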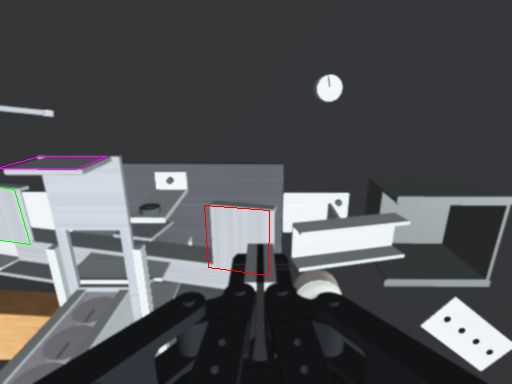

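arm_command --increments '[[[0,0.08,0.15],0,1],[[0,0.08,0.3],0,1],[[0,0.08,0.4],0,1],[[0,0.08,0.5],0,1],[[0,0.08,0.6],0,1],[[0,0.08,0.68],0,1],[[0,0.08,0.75],0,1],[[0,0.08,0.75],0,1]]'

```text
clock: 4.3
eef_pos: [541.3, 90.9, 133.0]
tool_rot: [[0.292, 0.957, 0.001], [0.957, -0.292, -0.002], [-0.001, 0.001, -1.0]]
contact_force: [0.1, 0.7, -0.2]
finger_gap: -0.2
```

```bash
python3 - <<'E'
from h import *
s=bot.sense();print(s["clock"],infeeder(s["eef_pos"]),s["contact_force"])
im=cams.camera("scene");cv2.imwrite("pics/scene2c.png",cv2.resize(im[100:330,130:390],None,fx=2.6,fy=2.6))
E
```

```text
4.3 [-43.  101.6 133. ] [ 0.11786865  0.72881584 -0.1835671 ]
```

View pics/scene2c.png

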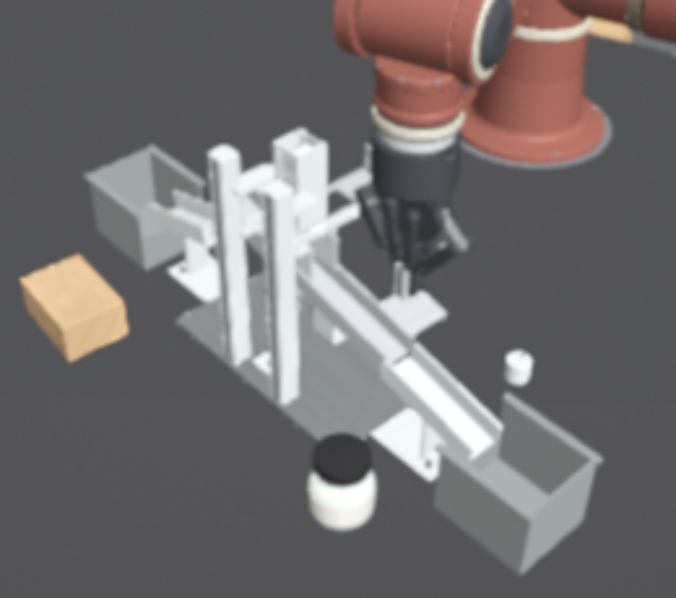

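arm_command --increments '[[[0,0,-0.3],0,1],[[0,0,-0.6],0,1],[[0,-0.3,-0.8],0,1],[[0,-0.65,-0.8],0,1],[[0,-1.0,-0.8],0,1],[[-0.3,-1.0,-0.8],0,1],[[-0.65,-1.0,-0.8],0,1],[[-1.0,-1.0,-0.8],0,1],[[-1.0,-1.0,-0.8],0,1]]'

```text
clock: 5.25
eef_pos: [416.4, 22.1, 214.5]
tool_rot: [[0.296, 0.955, 0.004], [0.955, -0.296, -0.003], [-0.002, 0.005, -1.0]]
contact_force: [0.1, 0.1, -0.4]
finger_gap: -0.1
```

```bash
python3 - <<'E'
from h import *
s=bot.sense();print(s["clock"],infeeder(s["eef_pos"]),s["contact_force"])
T=np.eye(4);T[:3,:3]=s["tool_rot"];T[:3,3]=s["eef_pos"]
go((-125,0,194))
i=cams.camera_info("wrist");T=T@i["hand_eye"];im=cams.camera("wrist")
S=[(-102,-18,202),(-102,18,202),(-102,18,173),(-102,-18,173)]
cv2.polylines(im,[proj(f(S),i,T).round().astype(int)],True,(255,0,255),1)
cv2.imwrite("pics/wrist3.png",im)
im=cams.camera("scene");cv2.imwrite("pics/scene3c.png",cv2.resize(im[100:330,130:390],None,fx=2.6,fy=2.6))
E
```

```text
5.25 [-142.1   -0.9  214.5] [ 0.11077639  0.05817563 -0.40997652]
target [433.   17.9 194. ] inc [0.01  0.17  0.206] spin -0.0003
```

View pics/wrist3.png

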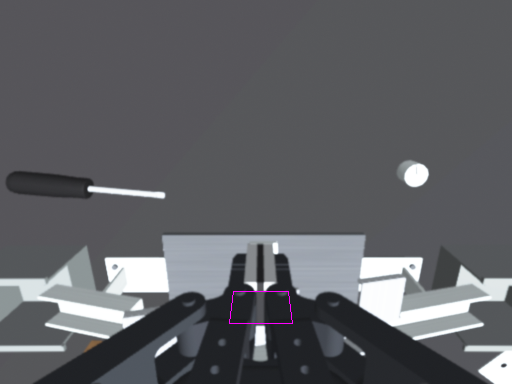

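View pics/scene3c.png

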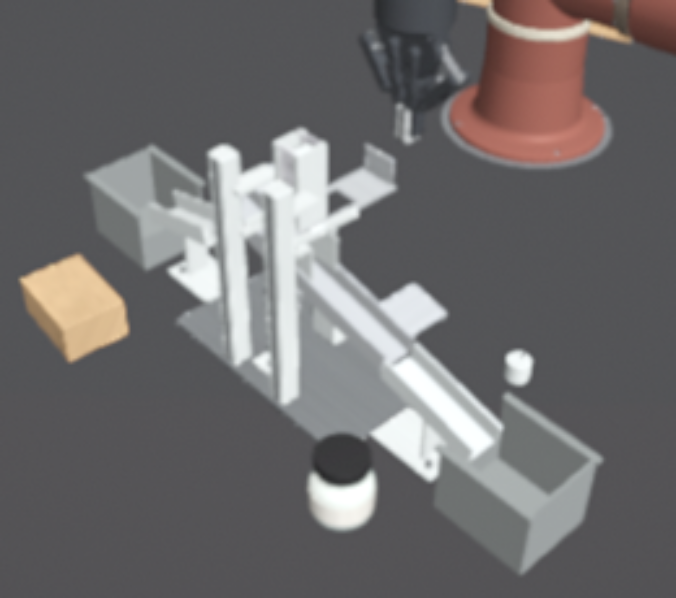

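arm_command --increments '[[[0.01,0,0.1],0,1],[[0.01,0.1,0.2],0,1],[[0.01,0.17,0.2],0,1],[[0.01,0.25,0.2],0,1],[[0.01,0.33,0.2],0,1],[[0.01,0.41,0.2],0,1],[[0.01,0.49,0.2],0,1],[[0.01,0.57,0.2],0,1],[[0.01,0.63,0.2],0,1],[[0.01,0.67,0.2],0,1],[[0.01,0.7,0.2],0,1],[[0.01,0.7,0.2],0,1]]'

```text
clock: 6.55
eef_pos: [482.7, 5.0, 194.7]
tool_rot: [[0.293, 0.956, -0.002], [0.956, -0.293, -0.0], [-0.001, -0.002, -1.0]]
contact_force: [-9.7, 2.8, 5.1]
finger_gap: -0.1
```

```bash
python3 - <<'E'
from h import *
s=bot.sense();print(s["clock"],infeeder(s["eef_pos"]),s["contact_force"])
go((-70,0,194))
im=cams.camera("scene");cv2.imwrite("pics/scene4c.png",cv2.resize(im[100:330,130:390],None,fx=2.6,fy=2.6))
E
```

```text
6.55 [-73.7   2.3 194.7] [-9.67321952  2.75601463  5.14980907]
target [485.6   1.7 194. ] inc [-0.023  0.037  0.007] spin 0.0001
```

View pics/scene4c.png

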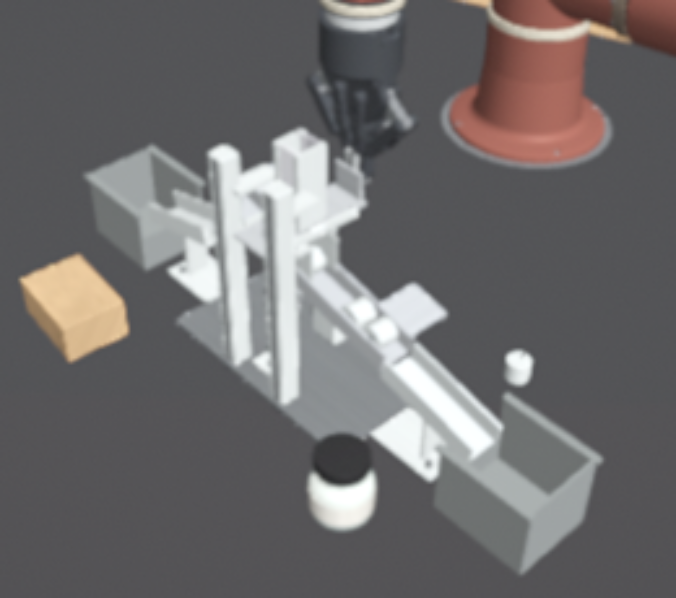

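arm_command --increments '[[[0,0,0],0,1],[[0,-0.15,0],0,1],[[0,-0.4,0],0,1],[[0,-0.7,0],0,1],[[0,-1.0,0],0,1],[[0,-1.0,-0.2],0,1],[[0,-1.0,-0.5],0,1],[[0,-1.0,-0.5],0,1],[[0,-1.0,-0.5],0,1],[[0,-1.0,-0.5],0,1],[[0,-1.0,-0.5],0,1],[[0,-1.0,-0.5],0,1],[[0,-1.0,-0.5],0,1],[[0,-1.0,-0.5],0,1],[[0,-1.0,-0.5],0,1]]'

```text
clock: 8.1
eef_pos: [387.1, 34.3, 244.7]
tool_rot: [[0.293, 0.956, -0.002], [0.956, -0.293, -0.0], [-0.001, -0.002, -1.0]]
contact_force: [0.2, 0.2, -0.8]
finger_gap: 0.2
```

```bash
python3 - <<'E'
from h import *
s=bot.sense();print(s["clock"],infeeder(s["eef_pos"]),s["contact_force"])
for n in("scene","top"):
    im=cams.camera(n);r=im[100:330,130:390] if n=="scene" else im[120:300,140:420]
    S=[(-62,-18,202),(-62,18,202),(-62,18,173),(-62,-18,173)]
    cv2.imwrite(f"pics/{n}5c.png",cv2.resize(r,None,fx=2.6,fy=2.6))
    print(n,proj(f(S),cams.camera_info(n)).round())
E
```

```text
8.1 [-173.7    2.3  244.7] [ 0.23489926  0.18221994 -0.79500999]
scene [[258. 161.]
 [268. 167.]
 [268. 177.]
 [258. 171.]]
top [[280. 222.]
 [264. 216.]
 [263. 217.]
 [279. 222.]]
```

View pics/scene5c.png

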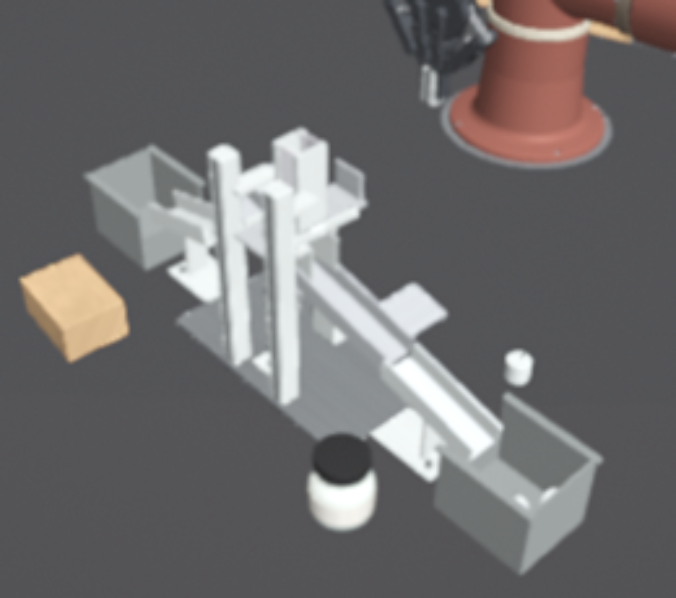

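View pics/top5c.png

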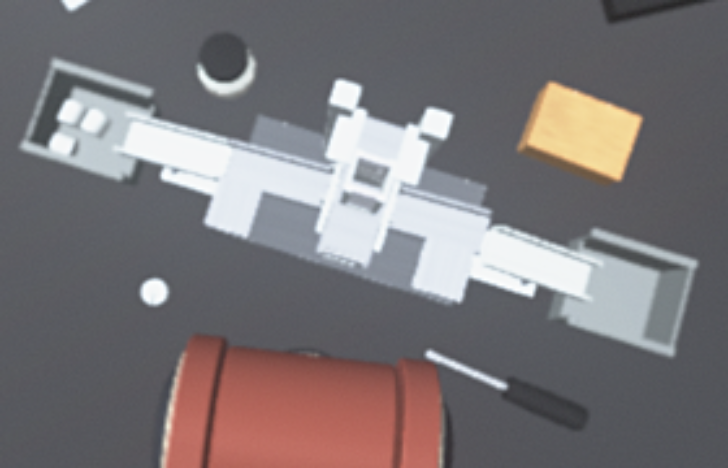

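arm_command --increments '[[[0,-0.1,0],0,1],[[0,-0.1,0],0,1],[[0,-0.1,0],0,1],[[0,-0.1,0],0,1],[[0,-0.1,0],0,1],[[0,-0.1,0],0,1],[[0,-0.1,0],0,1],[[0,-0.1,0],0,1],[[0,-0.1,0],0,1],[[0,-0.1,0],0,1],[[0,-0.1,0],0,1],[[0,-0.1,0],0,1]]'

```text
clock: 9.4
eef_pos: [377.6, 37.3, 244.9]
tool_rot: [[0.293, 0.956, -0.002], [0.956, -0.293, -0.0], [-0.001, -0.002, -1.0]]
contact_force: [0.4, 0.0, -0.9]
finger_gap: 0.1
```

```bash
python3 - <<'E'
from h import *
s=bot.sense();print(s["clock"],infeeder(s["eef_pos"]),s["contact_force"],np.abs(s["dq"]).max())
r=[cams.camera("top")[130:205,140:210] for _ in range(2)]
old=cv2.imread("pics/top5c.png")[26:221,0:182]
cv2.imwrite("pics/top6.png",np.hstack([cv2.resize(r[1],None,fx=5,fy=5),cv2.resize(old,(350,375))]))
print(np.abs(r[0].astype(int)-r[1]).max())
E
```

```text
9.4 [-183.6    2.3  244.9] [ 0.40251482  0.03687995 -0.92011002] 0.02951221107342571
5
```

View pics/top6.png

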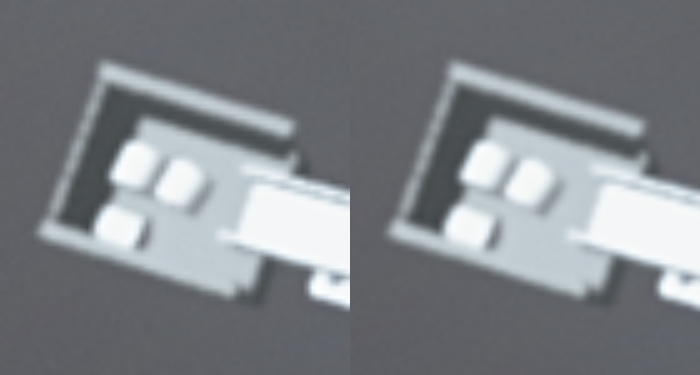

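The three knobs sit in the left bin at the same places 1.3 s apart (left half now, right half before), so they are at rest. The arm is clear.

```bash
python3 -c "
from bench import sign_off
print(sign_off())"
```

```text
the job is handed in; nothing more can be done
None
```

The feeder now feeds the left side, and all three knobs ran down the left chute into the left bin. I handed the job in at about 9.5 s of the 40 s allowed; no verdict is reported.

- **Gate:** It started with its left end raised, feeding right. I pressed the left tab with the closed fingertips until it went over, and the last pictures show it lying fully the other way.
- **Shutter:** I pushed the tab in until it met its hard stop, with about 10 N at the wrist. In the top picture the shutter edge matches the fully open position.
- **Knobs:** Two pictures 1.3 s apart show them at the same spots in the left bin. The right bin is empty.
- **Other objects:** By eye, the spare knob, screwdriver, jar and carton have not moved. I did not measure this.
- **Arm:** It finished backed off about 70 mm (fingertips to shutter tab) and raised, with contact force at noise level (under 1 N).

No check failed at the end. Two things were slightly off along the way:
- **Bin corner:** One corner I first marked in the scene picture was wrong. I re-marked it and refitted the feeder's position to within about 2 pixels.
- **Network results:** The trained networks mixed up the two bins and the two gate tabs, so I used the fitted feeder position instead.

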